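Unlock the furnace's exhaust filter box and show its filter plate to the light panel

TASK

Take the key from its wooden rack, push it fully home in the lock of the exhaust filter box and turn it a quarter turn clockwise, so that the cam swings clear; leave it there, and lift the cover flap by its bar until it stands upright and stays open. Then draw the filter plate straight up out of the box and hold it in front of the lit inspection panel, upright, square-on to it and centred on the viewing point, about 8 cm from its face. Finish while holding the plate there still, with nothing else carrying it, and do not knock the other ware about.

Things in the scene. Friction and masses are not known exactly. Their poses are not given: they have to be found in the camera images.
- key_bow (a point): grip point of the plain steel key, standing upright (z up): blade 16 (x) x 6 (y) x 25 long below, shoulder 22 x 10 x 4, on top a flat bow 32 (x) x 10 (y) x 32 tall, gripped across y. Key 61 mm tall; this point is 47 above the blade's tip, 14 below the bow's top. Half turns look alike. Starts loose (1.5 mm play) in the rack, shoulder 1 mm above the rack's top
- key_tip (a point): centre of the lower end of the key's blade; same axes as key_bow
- key_rack: fixed wooden block 60 x 50 x 30 mm with one slot that holds the key upright; origin under its centre, z up
- lock_slot (a point): mouth of the key slot, on the lock's turning axis, 150 mm above the table. The lock is a round barrel 48 across, 30 tall, on top of the filter box. Slot 19 long (this frame's x), 9 wide (y), 27 deep, chamfered 2 mm; z up; the frame turns with the barrel. Key fully home: tip 25 mm below this point, shoulder on the barrel
- lock (a joint): turn of the lock barrel, rad, clockwise from above; starts at 0 to 0.2 (locked), stop at 1.5 (unlocked). Friction 0.05 N m, stays where left; the key has up to 0.2 rad play. A steel cam (5 thick, reaching 60 mm from the axis along the lock frame's +x) lies over the flap's edge and blocks it; it clears the flap from about 0.9 rad
- filter_box: fixed cream housing spanning x -125 to 125, y -60 to 85, z 0 to 120 mm in its frame, z up. Lock axis at x -85, y 0. Under the flap is a chamber (x -30 to 100, y -47 to 65) whose guide blocks, up to height 70, leave a slot 105 x 15 mm at x 35, y 0 for the plate. A duct stub, 56 across, juts 30 mm from the +x end
- flap_bar (a point): middle of the flap's pull bar: round steel, 10 thick, 100 long along this frame's x, on thin arms at its ends, 45 mm beyond the flap's free edge and 40 mm out from the box's -y wall, 122 mm above the table when shut. Pinch it from above across y; it turns freely between the fingers as the flap rises. Axes as the box's when shut; tips with the flap
- flap_hinge (a point): point on the hinge axis of the flap, which runs along the box's x at its +y edge (x = 35, y = 75, height 122 in the box frame); the pull bar is 175 mm from it on the -y side
- flap (a joint): opening of the cover flap, rad: 0 shut (flat), swings up about its hinge, pi/2 standing upright, stop at 1.9. The flap is an aluminium sheet 150 (x) x 130 (y) x 4 mm, 0.25 kg; stiff hinge (0.32 N m), it stays where left.
- filter_plate: loose filter plate, about 0.18 kg, hidden upright in its slot under the flap. Body 100 (x) x 12 (y) x 66 tall, with a tab on top 40 x 12 x 34 tall: 100 mm in all; aluminium, pale fibre faces. Origin: centre of its lower edge, z up. In the box its origin is 10 mm above the table, its tab's top 10 mm below the box's top
- plate_tab (a point): grip point in the plate's tab, 88 mm above its lower edge (12 mm below its top); grip across y. Room beside the tab: 41 mm on the -y side, 59 mm on the +y side; with the plate in its slot the guide blocks end 28 mm below this point
- plate_mid (a point): centre of the plate, 50 mm above its lower edge; same axes
- light_panel: fixed upright inspection light panel 160 wide (x) x 30 thick (y), top 200 mm above the table; lit white face looks along its +y. Origin under its centre, z up
- panel_view (a point): viewing point in front of the lit panel: on its middle line, 80 mm out from the lit face, 130 mm above the table; axes as the panel's
- crucible_a: loose white porcelain crucible, 48 mm across the rim, 42 mm tall; bystander. Origin under its centre
- crucible_b: loose white porcelain crucible, 48 mm across the rim, 42 mm tall; bystander. Origin under its centre
- crucible_c: loose white porcelain crucible, 48 mm across the rim, 42 mm tall; bystander. Origin under its centre
- reagent_jar: loose amber jar, 60 mm across, 85 mm tall; bystander. Origin under its centre
- beaker: loose glass beaker, 70 mm across, 90 mm tall; bystander. Origin under its centre
- tongs: loose steel crucible tongs lying flat, 210 mm long; bystander. Origin near their pivot
There are look-alikes about, which are no part of the job. Several things look just like the key_rack: the one meant starts nearest to the robot's base.

How it is judged:
By the outcome, as a careful person would: the job done as asked, in the order asked, and still so for the second after the job is handed in, while the arm keeps its last pose, push and grip.
It also fails if it takes over 72 s, if anything falls off the work surface, if the arm or the gripper's body presses on something with over 40 N, if the wrist force passes 120 N, or if a joint passes its speed limit or range.

ROBOT

A 7-joint arm with a two-finger parallel gripper is mounted at the origin on the work surface. World frame = base frame: x ahead of the robot, y to its left, z up, the work surface at z = 0. Lengths are in m, angles in rad, forces in N, time in s.
With the tool pointing down it reaches from about 0.425 to 1.025 m from the base axis. Payload 9.4 kg.
Tool frame: the origin (TCP) lies midway between the tips of the shut fingers; the grasp point (between the pads) lies 19 mm behind it (env.pinch_z is the distance from the TCP to the grasp point, in m); z points along the fingers, y is the line along which they close (so a half turn about z gives the same grasp; the last joint's range is limited). The gripper opens to 85 mm and grips with 20 to 120 N. Pads are 22 mm wide; open, the fingers measure 114 mm over their backs; the gripper's body (76 mm by 85 mm) begins 54 mm behind the grasp point. The pads swing forward as they close: fully open they stand 13 mm farther back than shut.
Start: joints at [1.04, 0.599, -0.003, 1.599, 0.002, 0.943, -0.08], TCP at [0.318, -0.652, 0.231] pointing down, gripper open.
Joint ranges: [-2.57, 2.57], [-0.35, 1.97], [-1.29, 1.29], [0.11, 2.56], [-1.05, 4.19], [0.11, 1.86], [-2.63, 2.63]. Speed limits (rad/s): [2.22, 2.22, 3.01, 3.01, 3.14, 3.14, 3.14].

INTERFACE

Orientations are given as a unit quaternion [w, x, y, z].
In Python, from plant import env gives the robot as it stands. The module is installed in compiled form; this text tells all that it offers. Calls block until the motion is done:
- env.move_pose(position, orientation): joint-space move of the TCP to a pose.
- env.move_l(position, attitude=None, v=0.15, max_force=None): straight line of the TCP; attitude=None keeps the orientation; v is the mean speed in m/s. With max_force (N) it stops when the force on the tool has changed by that much, and returns True; else False.
- env.set_joints(angles): joint-space move.
- env.gripper_open() and env.grab(grasp_force=None): open the fingers fully, or close them until they stop; grasp_force is the grip in N (None keeps the last).
- env.sleep(seconds).
- env.inverse_kinematics(position, orientation): joint angles nearest the present ones, or None.
- env.grab_frame(name): name is "side" or "top" or "wrist"; returns a dict with "frame" (420x560x3 uint8, red, green, blue), "camera_matrix" (3x3 intrinsics, pixels), "T" (4x4, takes a point from camera to world coordinates); the wrist camera has in their place "hand_eye" (4x4, takes a point from camera to tool coordinates, whose origin is the TCP and whose axes are the flange's). Camera axes: x right, y down, z forward; pixel columns grow to the right and rows downward; lengths in m; the calibration is good to about 2 mm. A picture is of the moment at which its call begins: read the wrist's pose just before it. There is no depth.
A pose or a line that the arm cannot do raises env.MotionError and nothing moves.
- env.job_done(): hands the job in; it is judged then, once.
Readings, each from a call of its own:
- env.read_clock(): time.
- env.read_q(): joint angles.
- env.read_joint_vel(): joint speeds.
- env.read_joint_efforts(): joint torques, N m.
- env.read_ee_pos(): TCP position.
- env.read_tcp_rot(): TCP orientation.
- env.read_contact_force(): force on the tool from outside, world axes, zero at the start.
- env.read_wrist_torque(): the same for the moment, N m.
- env.read_width(): finger opening in m.
- env.read_grip_force(): force on a finger pad.
Only numpy, scipy, OpenCV 4.12 (cv2) and the standard library are available. Lean on these libraries where they do the work, as an engineer would, in place of code of your own. Each camera call takes 0.05 s, during which the arm holds its last target. There are 200 camera calls.

## Working session

There is one attempt and no reset: what is moved stays moved. The work goes in short steps, each a Python script; the robot and the scene stay as the last script left them, time stands still between calls to the robot, and variables do not carry over. Pictures are saved under pics/ and viewed, at most 10 in all, crops included, and the job is handed in when it is done.

```bash
mkdir -p pics; python3 - <<'E'
from plant import env
import cv2,numpy as np,pickle
d={}
for n in("side","top","wrist"):
    p=env.read_ee_pos();q=env.read_tcp_rot()
    f=env.grab_frame(n);f['p']=p;f['q']=q;d[n]=f
    cv2.imwrite(f"pics/{n}0.png",f["frame"][...,::-1])
    print(n,f["camera_matrix"],f.get("T",f.get("hand_eye")))
print(p,q,env.read_clock(),env.pinch_z)
pickle.dump(d,open("d0.pkl","wb"))
a=cv2.resize(d['top']['frame'],(800,600),interpolation=cv2.INTER_CUBIC);cv2.imwrite("pics/top0b.png",a[...,::-1])
a=cv2.resize(d['side']['frame'],(800,600),interpolation=cv2.INTER_CUBIC);cv2.imwrite("pics/side0b.png",a[...,::-1])
E
```

```text
side [[433.65817366   0.         279.03822325]
 [  0.         433.65817366 207.67351765]
 [  0.           0.           1.        ]] [[-0.97441241 -0.14131214  0.17478938  0.38743881]
 [-0.22471176  0.59514059 -0.77156484  0.8551482 ]
 [ 0.00500722 -0.79109959 -0.61166687  0.77419733]
 [ 0.          0.          0.          1.        ]]
top [[387.89351926   0.         279.07458991]
 [  0.         387.89351926 201.38184797]
 [  0.           0.           1.        ]] [[-0.00962771 -0.98045623  0.19650163  0.39423437]
 [-0.9998652   0.01205282  0.01114923  0.01645346]
 [-0.01329973 -0.1963678  -0.98044011  1.05839232]
 [ 0.          0.          0.          1.        ]]
wrist [[306.56748293   0.         281.6407494 ]
 [  0.         306.56748293 210.11386203]
 [  0.           0.           1.        ]] [[-4.92696987e-04 -9.53349198e-01 -3.01869282e-01  7.72605536e-02]
 [ 9.99999829e-01 -3.74647087e-04 -4.48960561e-04 -2.91991744e-04]
 [ 3.14921743e-04 -3.01869452e-01  9.53349220e-01 -1.42766295e-01]
 [ 0.00000000e+00  0.00000000e+00  0.00000000e+00  1.00000000e+00]]
[ 0.31762186 -0.65123991  0.23051365] [-6.80620187e-04  9.74363494e-01  2.24978380e-01 -2.18581050e-04] 0.15 0.0187
```

View pics/top0b.png

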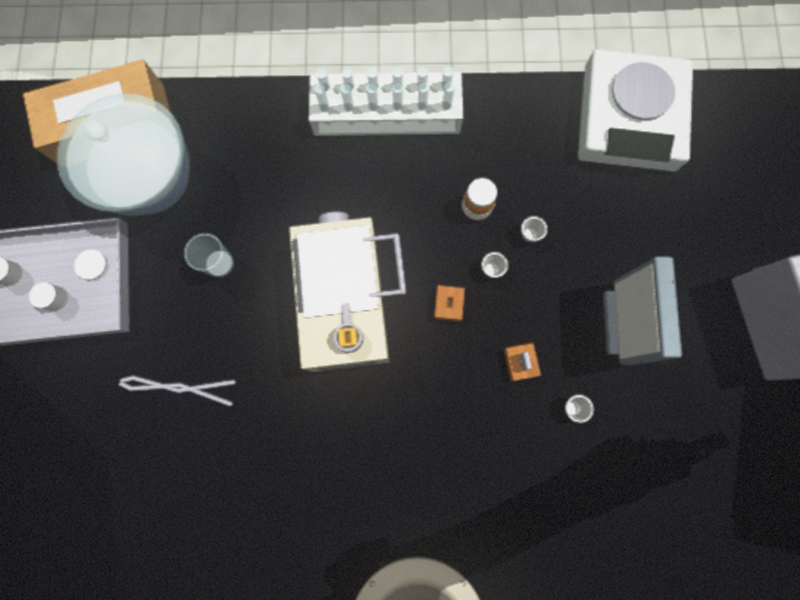

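View pics/side0b.png

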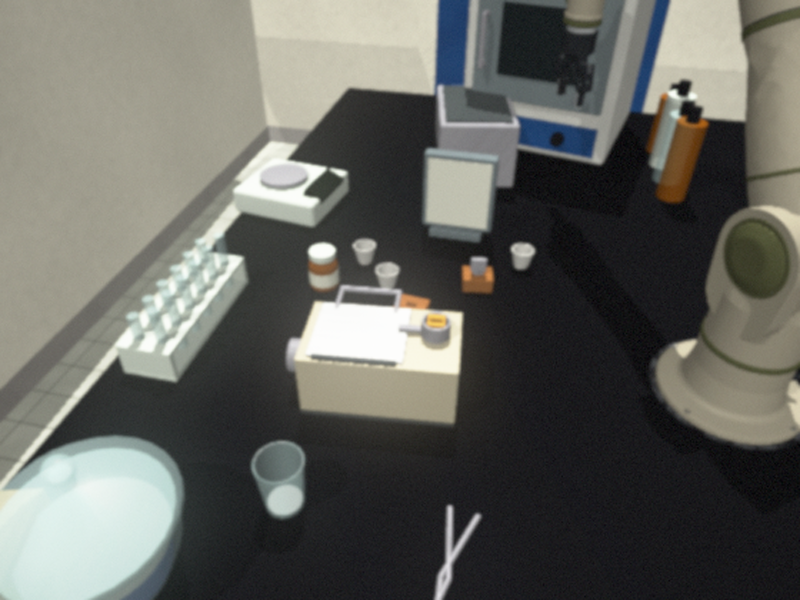

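```bash
cat > h.py <<'E'
from plant import env
import cv2,numpy as np,pickle
from scipy.spatial.transform import Rotation as R
def rot(q): return R.from_quat(np.r_[q[1:],q[0]])
def dn(psi): return [0,np.cos(psi/2),np.sin(psi/2),0]   # tool down, tool x at heading psi
def shot(n):
    p=env.read_ee_pos();q=env.read_tcp_rot();f=env.grab_frame(n)
    if 'T' not in f:
        M=np.eye(4);M[:3,:3]=rot(q).as_matrix();M[:3,3]=p;f['T']=M@f['hand_eye']
    return f
def ray(f,uv):
    d=np.linalg.inv(f['camera_matrix'])@np.r_[uv,1.];d=f['T'][:3,:3]@d
    return f['T'][:3,3],d/np.linalg.norm(d)
def onz(f,uv,z):
    o,d=ray(f,uv);return o+d*(z-o[2])/d[2]
def tri(*fu):
    A=np.zeros((3,3));b=np.zeros(3);rs=[ray(f,u) for f,u in fu]
    for o,d in rs:
        P=np.eye(3)-np.outer(d,d);A+=P;b+=P@o
    x=np.linalg.solve(A,b)
    return x,max(np.linalg.norm((np.eye(3)-np.outer(d,d))@(x-o)) for o,d in rs)
def proj(f,X):
    c=f['camera_matrix']@(f['T'][:3,:3].T@(np.asarray(X)-f['T'][:3,3]));return c[:2]/c[2]
E
python3 - <<'E'
from h import *
d=pickle.load(open('d0.pkl','rb'));t,s=d['top'],d['side']
for n,a,b in[('key',(522,361),(479,262)),('lock',(347,338),(436,322)),('barA',(397,236),(400,290)),('barB',(403,293),(341,288)),
   ('panel topL',(656,258),(425,150)),('panel topR',(662,358),(497,157)),('jar',(482,190),(322,251))]:
    print(n,tri((t,np.array(a)*.7),(s,np.array(b)*.7)))
for n,a,z in[('rack',(522,362),.03),('rack2',(449,303),.03),('lock',(347,338),.15),('tubes',(385,100),.1),('tip',(310,160),0),('crA',(494,265),.03),('crB',(534,229),.03),('crC',(579,408),.03),('beaker',(205,250),.09),('jar',(482,190),.085)]:
    print(n,onz(t,np.array(a)*.7,z))
E
```

```text
key (array([ 0.4579563 , -0.19024029,  0.06383917]), np.float64(2.6378185147749678e-05))
lock (array([0.49417928, 0.11301208, 0.1462246 ]), np.float64(0.0007853001726198448))
barA (array([0.61744043, 0.02898922, 0.14795471]), np.float64(0.047250239081376766))
barB (array([0.62477835, 0.02983093, 0.11903307]), np.float64(0.05178260025867021))
panel topL (array([ 0.60936842, -0.3799617 ,  0.20577833]), np.float64(0.001472845720243549))
panel topR (array([ 0.45293334, -0.37097282,  0.21081489]), np.float64(0.0021269832989611547))
jar (array([ 0.77122428, -0.12919248,  0.0823583 ]), np.float64(0.001746241026633483))
rack [ 0.45827192 -0.19717621  0.03      ]
rack2 [ 0.56982486 -0.06618429  0.03      ]
lock [0.49297988 0.11256539 0.15      ]
tubes [0.94898695 0.04975703 0.1       ]
tip [0.87514961 0.20745068 0.        ]
crA [ 0.64217118 -0.15377727  0.03      ]
crB [ 0.71249625 -0.23378403  0.03      ]
crC [ 0.37471084 -0.29544924  0.03      ]
beaker [0.66243453 0.37847748 0.09      ]
jar [ 0.77205831 -0.12867882  0.085     ]
```

```bash
python3 - <<'E'
from h import *
d={}
for n,p,z,psi in[('k1',(0.46,-0.13),.22,0),('k2',(0.50,-0.22),.22,0),('b1',(.56,.04),.30,0),('b2',(.50,.14),.30,0)]:
    try:
        env.move_pose([*p,z],dn(psi)); env.sleep(.2)
        d[n]=shot('wrist'); print(n,np.round(env.read_q(),2),env.read_clock())
    except env.MotionError as e: print(n,e)
pickle.dump(d,open('d1.pkl','wb'))
ims=[d[k]['frame'] for k in d]
cv2.imwrite('pics/b1.png',cv2.resize(d['b1']['frame'],(800,600),interpolation=cv2.INTER_CUBIC)[...,::-1])
cv2.imwrite('pics/b2.png',cv2.resize(d['b2']['frame'],(800,600),interpolation=cv2.INTER_CUBIC)[...,::-1])
cs=[]
for k in('k1','k2'):
    u=proj(d[k],[.458,-.192,.045]).astype(int);print(k,u)
    x,y=u[0]-66,u[1]-100
    print('crop',x,y);x=max(x,0);y=max(y,0)
    c=d[k]['frame'][y:y+200,x:x+133];cs.append(cv2.resize(c,(399,600),interpolation=cv2.INTER_CUBIC))
cv2.imwrite('pics/k.png',np.hstack(cs)[...,::-1])
E
```

```text
k1 [ 0.13  0.32  0.04  2.16 -0.02  0.65 -1.39] 2.35
k2 [ 0.27  0.4   0.05  2.03 -0.03  0.72 -1.23] 3.075
b1 [-0.21  0.33  0.05  1.9  -0.02  0.91 -1.72] 4.4
b2 [-0.39  0.27  0.01  1.98 -0.    0.88 -1.95] 5.1917
k1 [339 190]
crop 273 90
k2 [257 225]
crop 191 125
```

View pics/k.png

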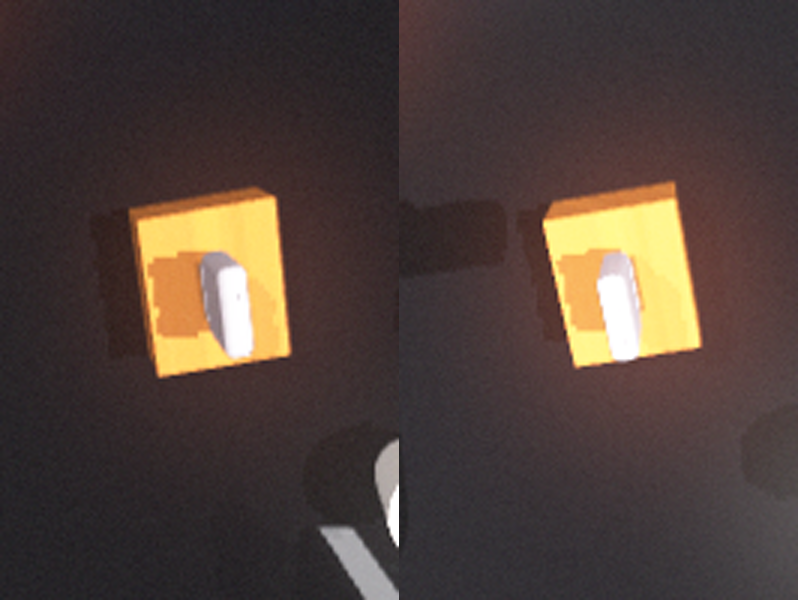

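View pics/b1.png

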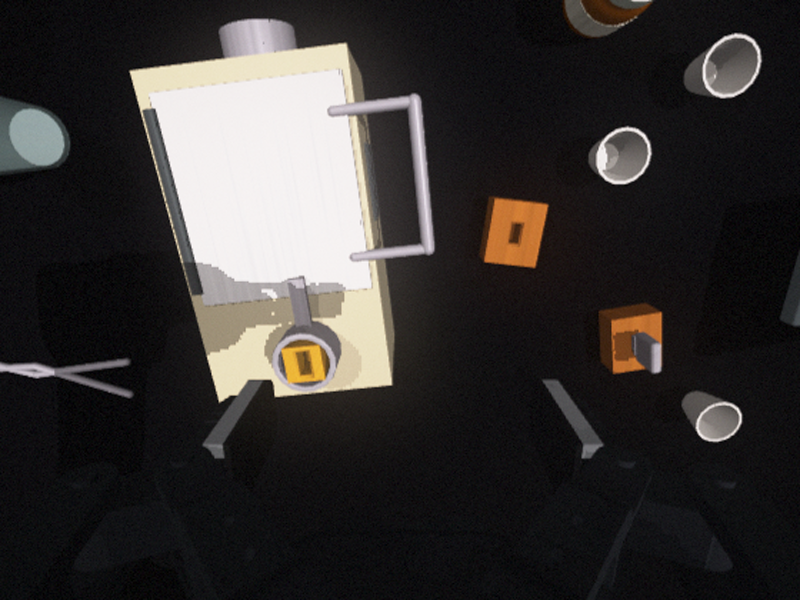

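View pics/b2.png

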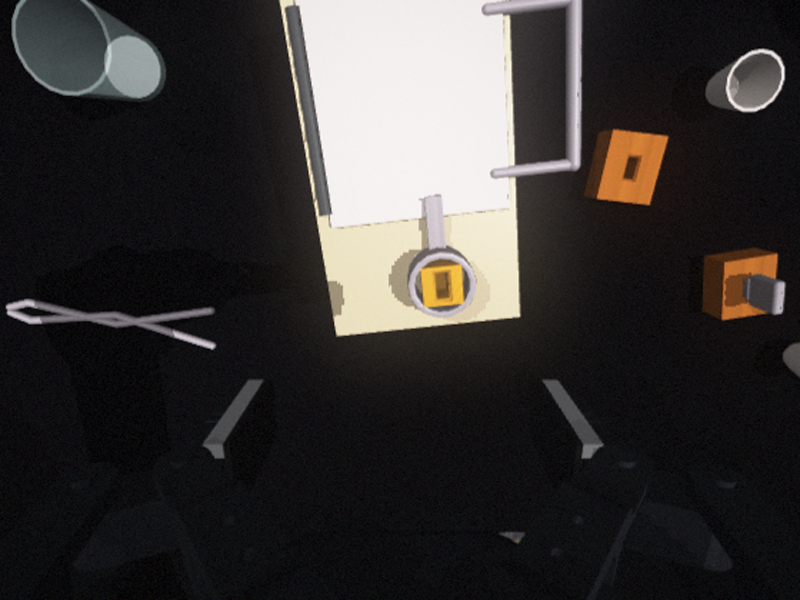

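```bash
cat > m.py <<'E'
from h import *
d=pickle.load(open('d1.pkl','rb'))
K1=lambda u,v:(d['k1'],np.array([273+u/3,90+v/3]))
K2=lambda u,v:(d['k2'],np.array([191+(u-399)/3,125+v/3]))
B1=lambda u,v:(d['b1'],np.array([u,v])*.7)
B2=lambda u,v:(d['b2'],np.array([u,v])*.7)
E
python3 - <<'E'
from m import *
T=lambda n,a,b:(print(n,np.round(tri(a,b)[0],4),round(tri(a,b)[1],4)),tri(a,b)[0])[1]
def hd(a,b): v=b-a;return np.arctan2(v[1],v[0]),np.linalg.norm(v)
T('keytop',K1(236,311),K2(619,320))
c=[T('rack',K1(*a),K2(*b)) for a,b in zip([(138,220),(276,197),(291,354),(158,377)],[(544,220),(677,201),(701,348),(576,367)])]
print('rack ctr',np.mean(c,0),hd(c[3],c[0]),hd(c[2],c[1]),hd(c[1],c[0]))
for k in(K1,K2):
    pts={'k1':[((240,355),(231,268))],'k2':[((625,358),(615,281))]}['k1' if k is K1 else 'k2']
    for a,b in pts: A,B=onz(*k(*a),.066),onz(*k(*b),.066);print('key x',hd(A,B),(A+B)/2)
T('slot',B1(305,363),B2(443,286));cam=T('cam',B1(297,278),B2(432,197))
e=[T('bar',B1(415,98),B2(575,3)),T('bar',B1(430,252),B2(576,165))];print(hd(e[1],e[0]),np.mean(e,0))
r=T('boxR',B1(393,384),B2(520,317));l=T('boxL',B1(218,400),B2(336,335));print('boxend',hd(r,l))
fl=onz(*B1(131,71),.12);fr=onz(*B1(347,43),.12);print('far',fl,fr,hd(r,fr),hd(l,fl))
E
```

```text
keytop [ 0.4599 -0.2003  0.0661] 0.0005
rack [ 0.485  -0.1708  0.0296] 0.0001
rack [ 0.4927 -0.2205  0.029 ] 0.0004
rack [ 0.4345 -0.2301  0.032 ] 0.0003
rack [ 0.4245 -0.1808  0.0284] 0.0001
rack ctr [ 0.45918738 -0.20056203  0.02974042] (np.float64(0.16371102011669536), np.float64(0.06141749859413707)) (np.float64(0.16226503063002695), np.float64(0.059101513297717394)) (np.float64(1.7242894424469013), np.float64(0.050327348748871945))
key x (np.float64(0.1660761358288785), np.float64(0.03030148670527995)) [ 0.45993176 -0.19997563  0.066     ]
key x (np.float64(0.10490098252997757), np.float64(0.028753282409668637)) [ 0.45930957 -0.20086801  0.066     ]
slot [0.4948 0.1108 0.1476] 0.0002
cam [0.5536 0.1178 0.1235] 0.0
bar [0.6761 0.0288 0.1174] 0.002
bar [0.5745 0.0188 0.127 ] 0.0008
(np.float64(0.09746887957396276), np.float64(0.10260674847112443)) [0.62531285 0.02378078 0.12224003]
boxR [0.4608 0.0466 0.1174] 0.0003
boxL [0.4474 0.1921 0.12  ] 0.0007
boxend (np.float64(1.6626822459709452), np.float64(0.1462280542583761))
far [0.69448919 0.21786769 0.12      ] [0.71047392 0.07420998 0.12      ] (np.float64(0.11033596897603336), np.float64(0.25120943128741524)) (np.float64(0.10374894373929686), np.float64(0.24843532189555362))
```

```bash
python3 - <<'E'
from h import *
d={}
for n,p in[('l1',(.475,.10,.22)),('l2',(.50,.145,.22)),('p1',(.50,-.24,.36)),('p2',(.52,-.32,.36))]:
    env.move_pose(p,dn(0)); env.sleep(.15)
    d[n]=shot('wrist'); print(n,env.read_clock(),env.read_ee_pos())
pickle.dump(d,open('d2.pkl','wb'))
cs=[]
for k in('l1','l2'):
    u=proj(d[k],[.51,.112,.15]).astype(int);x,y=max(u[0]-50,0),max(u[1]-75,0);print(k,x,y)
    cs.append(cv2.resize(d[k]['frame'][y:y+150,x:x+100],(400,600),interpolation=cv2.INTER_CUBIC))
cv2.imwrite('pics/l.png',np.hstack(cs)[...,::-1])
a=[cv2.resize(d[k]['frame'],(400,300),interpolation=cv2.INTER_AREA) for k in('p1','p2')]
cs=[]
for k in('p1','p2'):
    c=proj(d[k],[.53,-.37,.15]).astype(int);x=int(np.clip(c[0]-140,0,280));y=int(np.clip(c[1]-210,0,0));print(k,x,y)
    cs.append(cv2.resize(d[k]['frame'][:,x:x+280],(400,600),interpolation=cv2.INTER_CUBIC))
cv2.imwrite('pics/p.png',np.hstack(cs)[...,::-1])
E
```

```text
l1 5.85 [0.47621276 0.10070413 0.2209896 ]
l2 6.375 [0.4997842  0.14439301 0.22021842]
p1 8.0917 [ 0.50037798 -0.23891773  0.35962524]
p2 8.7167 [ 0.52019104 -0.3186781   0.36002678]
l1 216 102
l2 276 134
p1 257 0
p2 186 0
```

View pics/l.png

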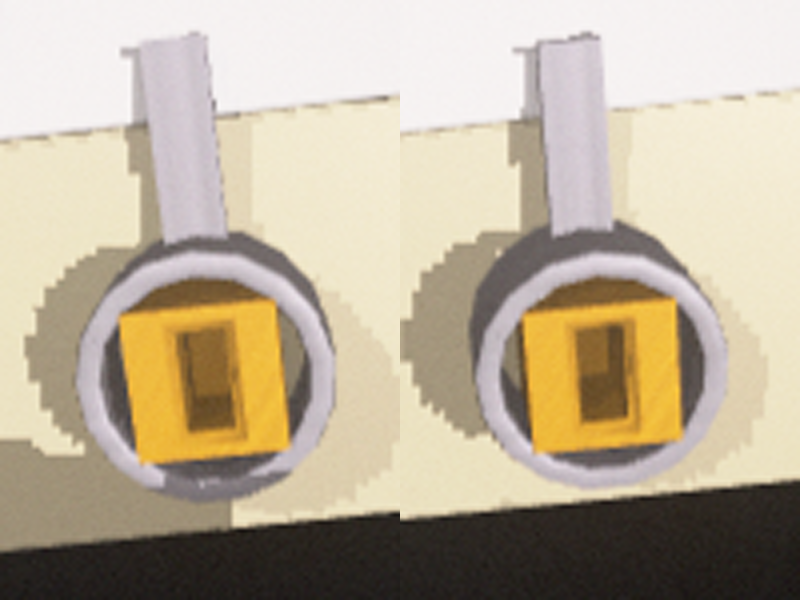

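View pics/p.png

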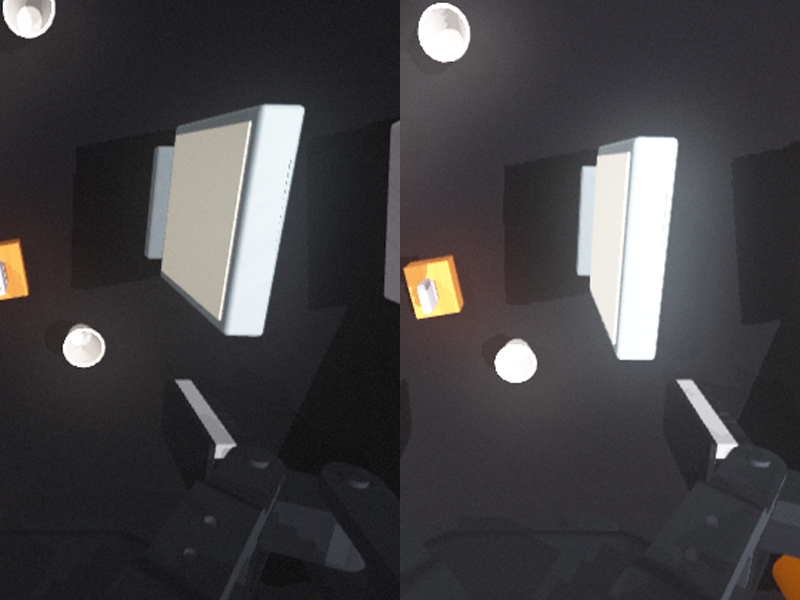

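```bash
python3 - <<'E'
from h import *
d=pickle.load(open('d2.pkl','rb'))
L1=lambda u,v:(d['l1'],np.array([216+u/4,102+v/4]));L2=lambda u,v:(d['l2'],np.array([276+(u-400)/4,134+v/4]))
P1=lambda u,v:(d['p1'],np.array([257+u*.7,v*.7]));P2=lambda u,v:(d['p2'],np.array([186+(u-400)*.7,v*.7]))
def hd(a,b): v=b-a;return round(np.arctan2(v[1],v[0]),4),round(np.linalg.norm(v),4)
def quad(n,F,G,A,B):
    c=[]
    for a,b in zip(A,B):
        x,e=tri(F(*a),G(*b));c.append(x);print(n,np.round(x,4),round(e,4))
    print(n,'ctr',np.mean(c,0).round(4),hd(c[3],c[0]),hd(c[2],c[1]),hd(c[1],c[0]),hd(c[2],c[3]))
quad('ins',L1,L2,[(119,314),(274,299),(291,447),(140,464)],[(524,316),(676,297),(684,438),(535,454)])
quad('slot',L1,L2,[(163,325),(232,318),(247,435),(178,440)],[(565,323),(632,318),(641,427),(578,432)])
quad('cam',L1,L2,[(140,43),(204,36),(226,233),(165,240)],[(539,43),(600,38),(611,230),(551,235)])
quad('pan',P1,P2,[(263,105),(303,107),(264,334),(225,334)],[(637,139),(677,140),(655,357),(617,357)])
E
```

```text
ins [0.5082 0.1265 0.1522] 0.0003
ins [0.5109 0.0991 0.1506] 0.0001
ins [0.4836 0.096  0.1513] 0.0
ins [0.48   0.1237 0.1505] 0.0
ins ctr [0.4957 0.1113 0.1511] (np.float64(0.0983), np.float64(0.0284)) (np.float64(0.113), np.float64(0.0275)) (np.float64(1.6694), np.float64(0.0276)) (np.float64(1.7), np.float64(0.028))
slot [0.506  0.1189 0.1501] 0.0
slot [0.5072 0.1067 0.1504] 0.0002
slot [0.4856 0.104  0.1508] 0.0001
slot [0.4859 0.1163 0.154 ] 0.0001
slot ctr [0.4962 0.1115 0.1513] (np.float64(0.1279), np.float64(0.0206)) (np.float64(0.1224), np.float64(0.0217)) (np.float64(1.6687), np.float64(0.0123)) (np.float64(1.5517), np.float64(0.0127))
cam [0.5541 0.1233 0.1301] 0.0003
cam [0.5551 0.1118 0.1295] 0.0
cam [0.5194 0.1083 0.1323] 0.0004
cam [0.518  0.1198 0.1313] 0.0003
cam ctr [0.5367 0.1158 0.1308] (np.float64(0.0968), np.float64(0.0363)) (np.float64(0.098), np.float64(0.0361)) (np.float64(1.66), np.float64(0.0116)) (np.float64(1.6873), np.float64(0.0117))
pan [ 0.6117 -0.3836  0.1979] 0.0004
pan [ 0.611  -0.4105  0.1958] 0.0001
pan [ 0.4561 -0.4078  0.2001] 0.0004
pan [ 0.4558 -0.3793  0.1995] 0.0004
pan ctr [ 0.5336 -0.3953  0.1984] (np.float64(-0.028), np.float64(0.156)) (np.float64(-0.0171), np.float64(0.155)) (np.float64(1.5447), np.float64(0.027)) (np.float64(1.5822), np.float64(0.0286))
```

```bash
python3 - <<'E'
from h import *
K=np.array([.4597,-.2004]);q=dn(.163+np.pi)
env.move_pose([*K,.15],q)
env.move_l([*K,.035],v=.12);env.sleep(.3)
print(env.read_ee_pos(),env.read_q().round(2) if hasattr(env.read_q(),'round') else env.read_q(),env.read_contact_force())
env.grab(60);env.sleep(.2)
print('w',env.read_width(),env.read_grip_force(),env.read_ee_pos(),env.read_contact_force())
env.move_l([*K,.13],v=.1);env.sleep(.2)
print('w',env.read_width(),env.read_grip_force(),env.read_contact_force())
S=np.array([.4955,.1113])
env.move_pose([*K,.25],q)
env.move_pose([*S,.205],dn(.105+np.pi));env.sleep(.4)
print(env.read_ee_pos(),np.round(env.read_q(),2),env.read_width(),env.read_contact_force(),env.read_clock())
d={n:shot(n) for n in('side','top','wrist')};pickle.dump(d,open('d3.pkl','wb'))
cs=[]
for n,w in(('side',50),('wrist',100)):
    u=proj(d[n],[*S,.17]).astype(int);x,y=u[0]-w*2//3,u[1]-w;x,y=max(x,0),max(y,0);print(n,u,x,y)
    c=d[n]['frame'][y:y+2*w,x:x+w*4//3];print(c.shape);cs.append(cv2.resize(c,(400,600),interpolation=cv2.INTER_CUBIC))
cv2.imwrite('pics/ins.png',np.hstack(cs)[...,::-1])
E
```

```text
[ 0.45982467 -0.20059959  0.03535054] [ 0.9   0.84 -0.91  2.21  1.15  0.7   0.88] [-0.13820906  0.27821315  1.04829301]
w 0.008875696896790856 58.513092398643494 [ 0.45969251 -0.20046648  0.03506635] [ 0.01005242 -0.95382597  4.25349923]
w 0.009158870630168238 58.34537386894226 [ 1.14629009  0.20055942 -0.96242213]
[0.49564659 0.11073621 0.20504806] [ 0.41  0.58 -1.08  2.08  0.68  0.89  0.61] 0.009239816910263817 [-0.19997559 -0.12322736 -0.63999244] 16.35
side [305 216] 272 166
(100, 66, 3)
wrist [281 241] 215 141
(200, 133, 3)
```

View pics/ins.png

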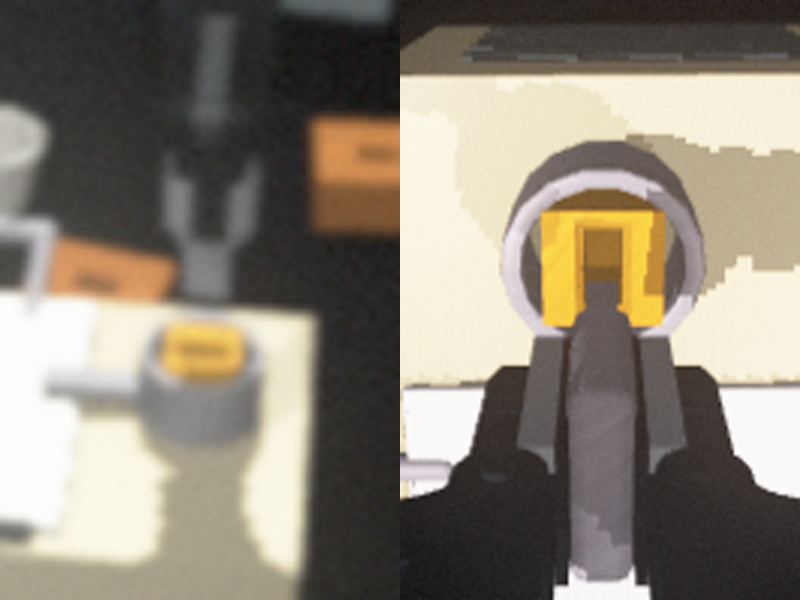

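```bash
python3 - <<'E'
from h import *
S=np.array([.4955,.1113])
print(env.move_l([*S,.1835],v=.08,max_force=15),env.read_ee_pos(),env.read_contact_force())
r=env.move_l([*S,.1525],v=.05,max_force=25);env.sleep(.2)
print(r,env.read_ee_pos(),env.read_contact_force(),env.read_wrist_torque(),env.read_width(),env.read_clock())
E
```

```text
False [0.495079   0.11137621 0.18281197] [-0.62337401  0.40938945 -0.74179714]
True [0.49536625 0.11105673 0.15377002] [-1.71627482 -1.77266843 14.41285785] [-0.50195986  0.57288581  0.00955343] 0.009003715249368612 17.7167
```

```bash
python3 - <<'E'
from h import *
S=[.4955,.1113,.1537]
psi=.105+np.pi
while psi>.105+np.pi-1.75:
    psi-=.15
    env.move_pose(S,dn(psi));env.sleep(.05)
    t=env.read_wrist_torque();print(round(psi-np.pi,3),np.round(t,3),np.round(env.read_contact_force(),1),np.round(env.read_ee_pos(),4))
    if psi<.105+np.pi-1.3 and abs(t[2])>.5:break
env.sleep(.2);q=rot(env.read_tcp_rot()).as_matrix()[:2,0];print(np.arctan2(-q[1],-q[0]),env.read_width(),env.read_clock())
E
```

```text
-0.045 [ 0.106  0.218 -0.074] [-1.2 -0.1  8.4] [0.4957 0.1118 0.154 ]
-0.195 [ 0.11   0.082 -0.038] [-0.4  0.9  8.6] [0.4959 0.112  0.1539]
-0.345 [ 0.054  0.045 -0.091] [-0.8  0.7  7.7] [0.4959 0.1118 0.1539]
-0.495 [0.039 0.053 0.001] [-0.3  0.1  7.2] [0.496  0.1118 0.1539]
-0.645 [0.022 0.092 0.049] [-1.   0.2  8.2] [0.4959 0.1118 0.1539]
-0.795 [ 0.034  0.082 -0.062] [-0.7 -0.1  8.5] [0.4959 0.1117 0.1539]
-0.945 [ 0.014  0.119 -0.083] [-1.3 -0.4  8.1] [0.4959 0.1117 0.1539]
-1.095 [ 0.022  0.139 -0.084] [-0.8 -0.2  9.2] [0.4959 0.1117 0.1539]
-1.245 [ 0.051  0.194 -0.08 ] [-0.5  0.2  9.3] [0.4958 0.1117 0.1539]
-1.395 [ 0.001  0.241 -0.089] [-1.3  0.4  8.7] [0.4958 0.1117 0.1539]
-1.545 [-0.032  0.152 -0.042] [-1.4  0.1  7.8] [0.4958 0.1117 0.1539]
-1.695 [0.105 0.198 0.396] [-0.3 -0.3  9. ] [0.4958 0.1118 0.1539]
-1.688819272304508 0.009243719767858604 21.5167
```

```bash
python3 - <<'E'
from h import *
env.gripper_open();env.sleep(.1)
env.move_l([.4955,.1113,.30],v=.25)
d=pickle.load(open('d1.pkl','rb'))['b1']
he=d['hand_eye'];K=d['camera_matrix']
for z in(-.013,-.03,-.05):
  for x in(.011,-.011):
    o=[]
    for y in(.0425,.05,.057):
        c=K@(np.linalg.inv(he)@np.array([x,y,z,1]))[:3];o.append((c[:2]/c[2]/.7).round())
    print(z,x,o)
B=np.array([.625,.0241]);
q=dn(.102)
print(np.round(env.read_q(),2))
env.move_pose([*B,.22],q);env.sleep(.3)
f=shot('wrist');pickle.dump(f,open('d4.pkl','wb'));print(np.round(env.read_q(),2),env.read_clock())
cv2.imwrite('pics/unl.png',cv2.resize(f['frame'],(800,600),interpolation=cv2.INTER_CUBIC)[...,::-1])
E
```

```text
-0.013 0.011 [array([533., 373.]), array([556., 373.]), array([577., 373.])]
-0.013 -0.011 [array([527., 431.]), array([549., 431.]), array([570., 431.])]
-0.03 0.011 [array([550., 400.]), array([576., 400.]), array([600., 400.])]
-0.03 -0.011 [array([542., 463.]), array([567., 463.]), array([590., 463.])]
-0.05 0.011 [array([576., 442.]), array([606., 442.]), array([634., 442.])]
-0.05 -0.011 [array([566., 513.]), array([594., 513.]), array([621., 513.])]
[ 0.16  0.31 -0.64  1.98  0.23  0.92 -0.72]
[ 0.04  0.5  -0.24  1.84  0.16  0.82 -1.75] 24.4
```

View pics/unl.png

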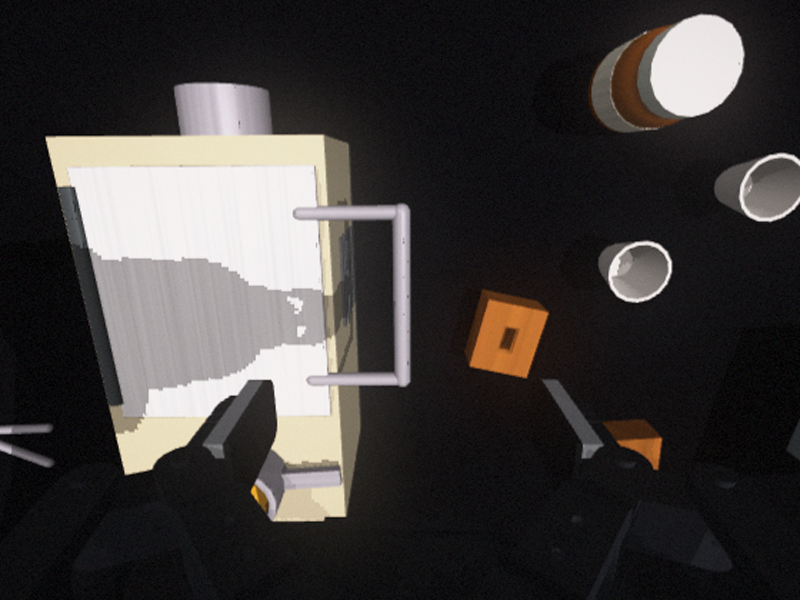

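```bash
cat >> h.py <<'E'
O=np.array([.5798,.1204]);YB=.102
def box(x,y): c,s=np.cos(YB),np.sin(YB);return O+np.array([c*x-s*y,s*x+c*y])
def st(m): print(m,'p',np.round(env.read_ee_pos(),4),'w',round(env.read_width(),4),'g',round(env.read_grip_force(),1),'F',np.round(env.read_contact_force(),1),'t',env.read_clock(),flush=True)
E
python3 - <<'E'
from h import *
f=pickle.load(open('d4.pkl','rb'));print(box(.035,-.1),proj(f,[*box(.035,-.1),.122])/.7,box(-.085,0))
env.move_pose([*box(.035,-.116),.2],dn(YB))
env.move_l([*box(.035,-.116),.1033],v=.12,max_force=15);env.sleep(.2);st('down')
env.grab(20);env.sleep(.1);st('touch')
env.move_l([*box(.035,-.1),.1033],v=.05);env.sleep(.2);st('shift')
E
```

```text
[0.62480041 0.02448356] [402.73943196 301.59719382] [0.49524179 0.11174503]
down p [0.6268 0.0085 0.1041] w 0.0852 g 0.0 F [ 0.1 -0.5  0.1] t 25.8083
touch p [0.6253 0.0234 0.1051] w 0.0114 g 19.5 F [-10.8  37.1  17.6] t 26.75
shift p [0.6251 0.025  0.105 ] w 0.0088 g 21.7 F [-4.9  0.  17. ] t 27.4167
```

```bash
python3 - <<'E'
from h import *
env.grab(35)
for th in np.linspace(0,1.65,12)[1:]:
    env.move_l([*box(.035,.075-.175*np.cos(th)),.122-.0187+.175*np.sin(th)],v=.22)
    if th>1.4 or th<.5: st(round(th,2))
env.sleep(.2);env.gripper_open();env.sleep(.1);st('open')
env.move_l([*box(.035,.065),.36],v=.25)
env.move_pose([*box(.035,-.03),.33],dn(YB));env.sleep(.2)
f=shot('wrist');s=shot('side');pickle.dump((f,s),open('d5.pkl','wb'));st('view')
a=cv2.resize(f['frame'],(400,300),interpolation=cv2.INTER_AREA);b=cv2.resize(s['frame'],(400,300),interpolation=cv2.INTER_AREA)
u=proj(f,[*box(.035,0),.11]).astype(int);print(u)
x,y=max(u[0]-100,0),max(u[1]-75,0);print(x,y)
c=cv2.resize(f['frame'][y:y+150,x:x+200],(400,300),interpolation=cv2.INTER_CUBIC)
e=cv2.resize(s['frame'][150:300,180:380],(400,300),interpolation=cv2.INTER_CUBIC)
cv2.imwrite('pics/flap.png',np.vstack([np.hstack([a,b]),np.hstack([c,e])])[...,::-1])
E
```

```text
0.15 p [0.6249 0.0267 0.1303] w 0.0084 g 34.6 F [-0.1  0.6  0.8] t 27.9
0.3 p [0.6244 0.0317 0.155 ] w 0.008 g 34.5 F [-0.2 -2.4  1.6] t 28.1667
0.45 p [0.6233 0.0404 0.1793] w 0.0087 g 34.5 F [ 0.9 -4.1  2.8] t 28.4333
1.5 p [0.6078 0.1887 0.2807] w 0.0087 g 38.6 F [-11.3  -1.5  30.4] t 30.3
1.65 p [0.6047 0.2162 0.2793] w 0.0085 g 38.4 F [-7.9  2.7 21.6] t 30.5667
open p [0.6056 0.2123 0.2778] w 0.085 g 0.0 F [ 0.1  0.6 -0.4] t 31.5917
view p [0.6176 0.0954 0.3301] w 0.0855 g 0.0 F [-0.  -0.9 -0.1] t 32.8667
[258 180]
158 105
```

View pics/flap.png

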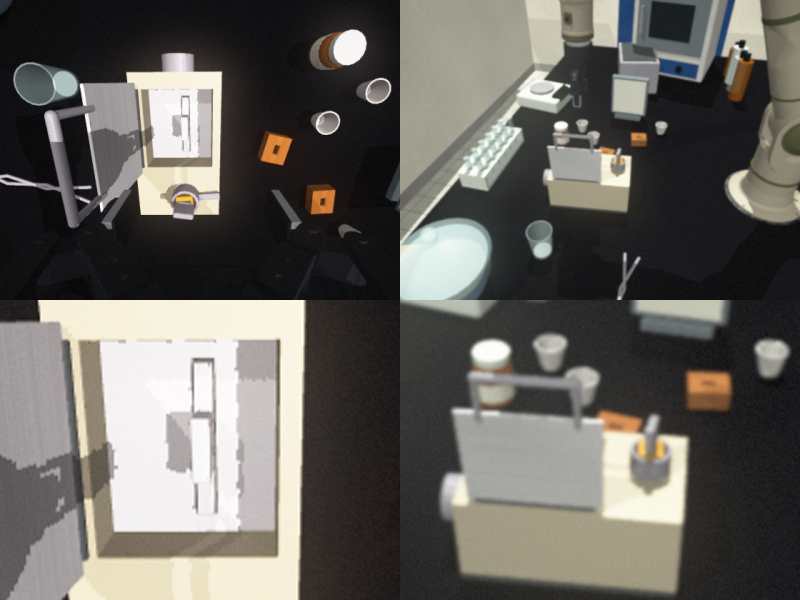

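```bash
python3 - <<'E'
from h import *
f,s=pickle.load(open('d5.pkl','rb'))
for z in(.186,.19,.2):
    print(z,'side crop',(proj(s,[.4955,.1113,z])-[180,150])*2+[400,300],'wrist400',proj(f,[.4955,.1113,z])/1.4)
env.move_pose([*box(.035,.007),.20],dn(YB));env.sleep(.2);st('above')
r=env.move_l([*box(.035,.007),.0793],v=.08,max_force=10);env.sleep(.2);print(r,box(.035,.007));st('down')
if not r:
    env.grab(25);env.sleep(.1);st('touch')
    env.move_l([*box(.035,0),.0793],v=.05);env.grab(60);env.sleep(.2);st('grip')
E
```

```text
0.186 side crop [651.71266732 422.04637344] wrist400 [182.99807125 216.60915219]
0.19 side crop [651.86906525 419.17509457] wrist400 [182.78561715 218.18483353]
0.2 side crop [652.26360679 411.93178385] wrist400 [182.23228872 222.28863425]
above p [0.6151 0.1305 0.202 ] w 0.0853 g 0.0 F [0.2 1.2 0.7] t 33.6667
True [0.61390533 0.13092743]
down p [0.614  0.1295 0.1002] w 0.0857 g 3.7 F [-1.1 -0.8  9.7] t 35.0
```

```bash
python3 - <<'E'
from h import *
print(env.read_wrist_torque(),env.read_contact_force())
p=np.array(env.read_ee_pos())
env.move_l([*box(.035,.007),.13],v=.1);env.sleep(.2)
print(env.read_wrist_torque(),env.read_contact_force())
E
```

```text
[-0.26782412  0.26951317 -0.06241454] [-1.07449393 -0.80676405  9.72558796]
[-3.21577925e-02 -1.76962481e-05  3.59301629e-03] [0.52963532 0.12706591 0.15331453]
```

```bash
python3 - <<'E'
from h import *
env.move_l([*box(.035,.008),.103],v=.08,max_force=10);env.sleep(.1);st('down')
env.grab(20);env.sleep(.1);st('touch')
env.move_l([*box(.035,0),.103],v=.05);env.sleep(.2);st('centre')
if .009<env.read_width()<.014:
    r=env.move_l([*box(.035,0),.082],v=.05,max_force=35);env.sleep(.2);print(r);st('slid')
E
```

```text
down p [0.6132 0.1307 0.1022] w 0.0851 g 0.0 F [ 0.2 -5.  -0.7] t 36.2417
touch p [0.6143 0.1281 0.1034] w 0.011 g 22.6 F [  0.9 -10.3   4.3] t 37.0083
centre p [0.6148 0.1243 0.1033] w 0.0109 g 22.0 F [-1.1 -0.6  6.8] t 37.5167
True
slid p [0.6161 0.1246 0.0979] w 0.0114 g 26.8 F [ 0.3 -0.3 -1.3] t 38.0
```

```bash
python3 - <<'E'
from h import *
r=env.move_l([*box(.035,0),.086],v=.03,max_force=35);print(r);st('slid');env.sleep(.2);st('')
env.grab(60);env.sleep(.2);st('grip')
z0=env.read_ee_pos()[2]
env.move_l([*box(.035,0),z0+.03],v=.08);env.sleep(.2);st('lift');print(z0)
E
```

```text
True
slid p [0.6161 0.1246 0.0976] w 0.0108 g 27.9 F [-1.5  0.1  6.3] t 38.2333
 p [0.6161 0.1246 0.0976] w 0.0111 g 27.9 F [-0.8  0.4  5.5] t 38.4333
grip p [0.6161 0.1246 0.0977] w 0.0098 g 60.6 F [-0.8 -0.9  6.5] t 38.85
lift p [0.6149 0.1241 0.1275] w 0.0101 g 59.7 F [1.7 0.9 0.2] t 39.5833
0.09770608458709794
```

```bash
python3 - <<'E'
from h import *
z0=.0977
env.move_l([*box(.035,0),z0+.17],v=.12);env.sleep(.3);st('up')
P=np.array([.5355,-.301])
env.move_pose([*P,z0+.17],dn(-.02));env.sleep(.3);st('over')
s=shot('side');t=shot('top');w=shot('wrist');pickle.dump((s,t,w),open('d6.pkl','wb'))
# predicted plate corners in side view
zb=z0+.17-(z0-.010)
for X in(-.05,.05):
    for Z in(0,.066): print(X,Z,proj(s,[P[0]+X,P[1]-.02*X,zb+Z]))
d0=pickle.load(open('d0.pkl','rb'))['side']['frame'].astype(int)
print(np.round(proj(s,[*P,zb+.05])))
u,v=proj(s,[*P,zb+.05]).astype(int)
g=s['frame'].mean(2).astype(int)
print('cols',u-40,'rows',v-40);
for r in range(v-40,v+50,4): print(r,' '.join('%3d'%x for x in g[r,u-40:u+44:4]))
E
```

```text
up p [0.6145 0.1239 0.2673] w 0.0103 g 59.5 F [-0.4 -0.3 -2.7] t 41.2
over p [ 0.5359 -0.3003  0.2677] w 0.0104 g 59.5 F [-0.1 -0.6 -1.3] t 43.0917
-0.05 0 [333.94966712 128.82118987]
-0.05 0.066 [335.86611351 107.8501515 ]
0.05 0 [300.55720045 124.83604921]
0.05 0.066 [301.3664954  104.05535833]
[318. 111.]
cols 278 rows 71
71  37  39  38  39  33  39  37 123 173  61  82  29  33  64  64  68  68  66  64  82 127
75  44  41  42  38  34  38  33 116 184  58  75  36  53  84  66  64  66  65  67  69 132
79  39  38  41  41  39  39  33 111 203  41  45  30  76 101 102  98 101  91  84  76 118
83  40  40  38  36  33  35  37 102 207  47  33  35  88 101 101  99 100 100 104 100 134
87  39  38  39  38  35  36  33  95 198 111  34  59 197 199 199 197 196 196 201 189 187
91  41  37  37  37  36  38  33  89 134 130  44  97 132 129 131 128 127 129 128 127 128
95  37  36  38  37  34  34  34  91 134 191  43 115 178 132 128 127 127 127 128 128 128
99  37  37  39  34  33  38  38  87 133 154  88 134 136 128 125 128 128 128 129 130 127
103  38  38  37  35  36  60 125 146 152 173 163 153 141 126 129 130 129 127 1
[... 542 characters left out ...]
  36  38  39  34  43 127 191 190 191 191 190 191 192 190 177 170 158  82  62  61  41
135  41  36  38  38  40 134 188 190 189 190 192 190 179 178 176 171 146  65  17  25  17
139  37  39  39  36  43 140 189 190 190 193 191 186 171 169 171 173 138  55  18  15  20
143  41  42  38  38  43 144 186 190 189 191 190 190 168 173 170 169 125  44  26  30  26
147  36  37  38  37  45 153 188 191 188 191 191 187 169 171 171 169 113  40  32  25  30
151  40  40  38  38  50 156 189 189 192 189 188 186 168 171 172 169 104  33  28  23  33
155  41  41  40  39  48 130 159 177 182 188 189 187 171 172 170 170  94  33  23  27  21
159  40  41  38  38  38  39 105 109 101 106 105 117 129 145 158 167  87  29  27  26  27
```

```bash
python3 - <<'E'
from h import *
d=pickle.load(open('d2.pkl','rb'))
for k in('p1','p2'):
    f=d[k];g=cv2.cvtColor(f['frame'],cv2.COLOR_RGB2GRAY);u=proj(f,[.5336,-.3953,.2]).astype(int);v=g[u[1],u[0]]
    m=((g>v-25)).astype(np.uint8);n,l=cv2.connectedComponents(m);b=(l==l[u[1],u[0]]).astype(np.uint8)
    ys,xs=np.nonzero(b);print(k,v,b.sum(),xs.min(),xs.max(),ys.min(),ys.max())
    E=[]
    for r in range(ys.min()+15,ys.max()-15):
        c=np.nonzero(b[r])[0];E.append([onz(f,(c[0]-.5,r),.2)[:2],onz(f,(c[-1]+.5,r),.2)[:2]])
    E=np.array(E)
    for i in(0,1):
        p=np.polyfit(E[:,i,0],E[:,i,1],1);print(' slope',p[0],'y at .5336',np.polyval(p,.5336))
P=[.5355,-.301,.1677]
env.move_l(P,v=.1);env.sleep(.5);st('hold');q=rot(env.read_tcp_rot());print(q.as_matrix().round(4))
E
```

```text
p1 243 4093 417 469 74 233
 slope -0.01669898113769476 y at .5336 -0.3819291235537421
 slope -0.018047234033664643 y at .5336 -0.4071723371912782
p2 255 4318 338 379 96 251
 slope -0.018401062752704547 y at .5336 -0.3802505798596697
 slope -0.017363416479323154 y at .5336 -0.4081324800285606
hold p [ 0.5355 -0.301   0.1678] w 0.0097 g 59.5 F [ 0.5  1.2 -1.8] t 44.8917
[[ 9.998e-01 -2.010e-02  1.000e-04]
 [-2.010e-02 -9.998e-01 -0.000e+00]
 [ 1.000e-04  0.000e+00 -1.000e+00]]
```

```bash
python3 - <<'E'
from h import *
s=shot('side');g=cv2.cvtColor(s['frame'],cv2.COLOR_RGB2GRAY).astype(int)
P=np.array([.5355,-.301])
for X in(-.05,0,.05):
    print(X,'bottom',proj(s,[P[0]+X,P[1]-.018*X,.08]).round(1),'bodytop',proj(s,[P[0]+X,P[1]-.018*X,.146]).round(1))
print('L edge row',[(r,list(g[r,284:312:2])) for r in(140,)]);print('R',list(g[140,326:350:2]))
for c in(306,318,330): print(c,[(r,g[r,c]) for r in range(146,178,2)])
st('')
E
```

```text
-0.05 bottom [331.3 158.2] bodytop [333.  139.1]
0 bottom [315.2 156.1] bodytop [316.5 137.1]
0.05 bottom [299.4 154. ] bodytop [300.2 135.1]
L edge row [(140, [np.int64(40), np.int64(34), np.int64(37), np.int64(38), np.int64(40), np.int64(39), np.int64(82), np.int64(145), np.int64(184), np.int64(177), np.int64(173), np.int64(175), np.int64(174), np.int64(171)])]
R [np.int64(204), np.int64(218), np.int64(220), np.int64(214), np.int64(180), np.int64(174), np.int64(174), np.int64(171), np.int64(135), np.int64(91), np.int64(52), np.int64(23)]
306 [(146, np.int64(173)), (148, np.int64(172)), (150, np.int64(171)), (152, np.int64(173)), (154, np.int64(173)), (156, np.int64(140)), (158, np.int64(107)), (160, np.int64(111)), (162, np.int64(107)), (164, np.int64(95)), (166, np.int64(54)), (168, np.int64(27)), (170, np.int64(30)), (172, np.int64(33)), (174, np.int64(27)), (176, np.int64(30))]
318 [(146, np.int64(175)), (148, np.int64(172)), (150, np.int64(173)), (152, np.int64(173)), (154, np.int64(172)), (156, np.int64(163)), (158, np.int64(119)), (160, np.int64(102)), (162, np.int64(107)), (164, np.int64(97)), (166, np.int64(86)), (168, np.int64(41)), (170, np.int64(30)), (172, np.int64(28)), (174, np.int64(32)), (176, np.int64(26))]
330 [(146, np.int64(174)), (148, np.int64(173)), (150, np.int64(172)), (152, np.int64(171)), (154, np.int64(173)), (156, np.int64(173)), (158, np.int64(168)), (160, np.int64(114)), (162, np.int64(93)), (164, np.int64(93)), (166, np.int64(96)), (168, np.int64(77)), (170, np.int64(38)), (172, np.int64(24)), (174, np.int64(25)), (176, np.int64(25))]
 p [ 0.5355 -0.301   0.1677] w 0.01 g 59.5 F [ 0.3 -0.6 -2.7] t 44.9417
```

```bash
python3 -c "
from h import *
st('');print(env.job_done())"
```

```text
p [ 0.5355 -0.301   0.1677] w 0.01 g 59.5 F [ 0.3 -0.6 -2.7] t 44.9417
the job is handed in; nothing more can be done
None
```

I handed the job in at 44.9 s of the 72 s: key home and turned to the lock's stop, flap open about 5° past upright, and the plate held still and square-on at the viewing point, 8 cm from the panel by my measurements. The final hold was checked only from camera pixel readings, since my ten picture views were used up, and the key was last seen leaning slightly in its slot.

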